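# Push a sample rack into the analyser infeed and latch it

### The job

Push the oblong rack of sample tubes along the bench into the infeed lane, gently, until it is fully home against the end stop, then push the latch by its upright tab all the way across behind the rack. Only push: the rack stays on the bench and is never lifted or tipped, and everything else on the bench stays where it stands.

Things in the scene. Friction and masses are not known exactly. Their poses are not given: they have to be found in the camera images.
- infeed: Fixed infeed lane: two aluminium rails, an end stop (40 mm high), a blue housing behind it (60 mm high, x 14 to 124 mm, 170 mm wide). Origin: on the bench at the middle of the stop face's foot; x axis points along the lane into the stop, y across. Straight rails from x = 0 to -125 mm, 8 mm thick, 18 mm high, 72 mm clear between them (y -36 to 36 mm). Latch on the +y side at x = -103 mm.
- infeed_mouth (a point): Middle of the lane's open mouth, on the bench at x = -160, y = 0 mm in the infeed frame, same axes. Here the rails (18 mm high) end; from x = -125 mm they flare outwards to about 100 mm clear width.
- rack: Oblong white rack, 15 capped tubes (3 rows of 5) fixed in it: 90 mm long (its x), 64 mm wide (y), body 50 mm high with flat ends and sides to push, caps to 73 mm; 0.2 to 0.45 kg. Origin: centre of underside. Starts before the mouth, up to 70 mm off the lane's centre line and 0.4 rad askew, +x end towards the lane. Home: +x end touches the stop (origin at x = -45 mm of infeed).
- latch (a joint): Sliding latch, m: 0 to 0.012 at the start (clear of the lane), 0.055 fully across at its own end stop. Slides towards -y of infeed, about 1.5 N friction, stays where left. Its bar (12 mm thick, z 21 to 34 mm) then covers half the lane, face at x = -97 mm of infeed, behind a rack that is home; a rack in the way blocks it. Its guide is 20 mm high and reaches y = 118 mm.
- latch_tab (a point): Middle of the outer (+y of infeed) face of the latch's upright grey metal tab, 56 mm over the bench: push here towards -y of infeed. Tab 24 mm wide along infeed x, 12 mm thick, from 34 to 71 mm over the bench. At joint 0 it is at x = -103, y = 110 mm in the infeed frame; same axes as the infeed.
- square_rack: Bystander: smaller square white tube rack, 56 x 56 mm, 73 mm high, loose. Origin: centre of its underside.
- flask: Bystander: conical glass flask, 64 mm across, 85 mm high, loose. Origin: centre of its underside.
- jar: Bystander: white jar, 48 mm across, 62 mm high, loose, beside the lane on its -y side. Origin: centre of its underside.
- vial: Bystander: brown vial, 26 mm across, 55 mm high, loose, beside the lane on its +y side between the latch and the housing. Origin: centre of its underside.
- bottle: Bystander: brown reagent bottle, 60 mm across, 140 mm high, loose. Origin: centre of its underside.
- beaker: Bystander: glass beaker, 64 mm across, 75 mm high, loose. Origin: centre of its underside.
Mind the look-alikes: they are no part of the job. Leave any purple or yellow look-alike of the rack alone.

How it is judged (in metres and radians):
On the way, in this order (a step that is already met when the one before it is completed fails the run):
1. the rack is home against the stop, between the rails, while the latch is still drawn back (x of rack in the frame of infeed between -0.051 and -0.04 m and y of rack in the frame of infeed between -0.007 and 0.007 m and angle between the x axis of rack and the x axis of infeed, either way round below 0.1 rad and height (world z) of rack below 0.005 m and angle between rack's own z axis and vertical below 0.05 rad and value of joint latch below 0.025 m), for 0.2 s.
2. the latch is fully across behind the rack (value of joint latch above 0.049 m and x of rack in the frame of infeed between -0.051 and -0.04 m and y of rack in the frame of infeed between -0.007 and 0.007 m and angle between the x axis of rack and the x axis of infeed, either way round below 0.1 rad and height (world z) of rack below 0.005 m and angle between rack's own z axis and vertical below 0.05 rad), for 0.2 s.
At the end, for the whole second after the job is handed in: The rack stands flat on the bench between the rails, its end within 6 mm of the stop, within 7 mm of the lane's centre line and 0.1 rad of its direction, at rest, and the latch is across behind it (joint above 0.049 m) (all of step 2 and linear speed of rack below 0.01 m/s); the robot touches nothing.
It fails at once if the rack is lifted off the bench (10 mm) (height (world z) of rack above 0.01 m).
It fails at once if the rack is tipped (0.2 rad) (angle between rack's own z axis and vertical above 0.2 rad).
It fails at once if the fingers press on the rack with more than 60 N (contact force between the fingers and rack above 60 N).
It fails at once if a bystander (square rack, flask, jar, vial, bottle or beaker) is moved by more than 15 mm (distance of any of square_rack, flask, jar, vial, bottle, beaker from where it was at the start of the episode above 0.015 m).
It also fails if it takes over 67 s, if anything falls off the work surface, if the arm or the gripper's body presses on something with over 40 N, if the wrist force passes 120 N, or if a joint passes its speed limit or range.

### The arm

A 6-joint arm with a two-finger parallel gripper is mounted at the origin on the work surface. World frame = base frame: x ahead of the robot, y to its left, z up, the work surface at z = 0. Lengths are in mm, angles in degrees, forces in N, time in s.
With the tool pointing down it reaches from about 325 to 775 mm from the base axis. Payload 5.5 kg.
Tool frame: the origin (TCP) lies on the centre line of the jaws, within the pads' length; the fingertips stand 11 mm ahead of it and the grasp point (between the pads) lies 8 mm behind it; z points along the fingers, y is the line along which they close (so a half turn about z gives the same grasp; the last joint's range is limited). The gripper opens to 88 mm and grips with 3 to 60 N. Pads are 20 mm wide; open, the fingers measure 115 mm over their backs; the gripper's body (75 mm by 178 mm) begins 61 mm behind the grasp point.
Start: joints at [-3.249, 5.22, 70.514, -0, 104.267, -3.249], TCP at [600.014, -0.003, 210.931] pointing down, gripper open.
Joint ranges: [-164.24, 164.24], [-49.07, 125.15], [9.68, 141.18], [-86.29, 266.29], [3.28, 154.24], [-151.56, 151.56]. Speed limits (degrees/s): [147.25, 147.25, 172.46, 180, 180, 180].

### API

Orientations are given as [roll, pitch, yaw] about the fixed x, y, z axes, in that order (R = Rz(yaw) Ry(pitch) Rx(roll)).
In Python, from cell import ctrl gives the robot as it stands.
- The arm moves only by the tool arm_command, never from a script. Its argument "motion" is a list that holds one entry, the list of rows, each a list of 5 numbers: the shift along the world's x, y, z in cm, then the turn about the world's z in degrees, then the opening, from 0 (shut) to 1 (fully open). In form: [[[x, y, z, twist, hand], ...]]. A call has exactly 8 rows; each row is the pose to reach, as a shift and turn from the pose commanded when the call began; what a row does not reach only later rows make up. A row lasts 1/12 s, in which the tool goes at most 41.7 mm and 7.16 degrees, less where a joint would pass 70% of its speed; a pose out of reach is approached as far as the arm can. A call with a gripper value outside its range is refused whole. The fingers move at their own pace and stop on an object; "grip_force" is the grip in N (left out, the last holds). Time passes only in rows, so rows that repeat a pose let the fingers close, or fill a call up. It gives the time, the measured TCP pose, the force, the opening and the grip force at its end, in the units of the state.
- ctrl.observe(): the state, without advancing time (a new reading comes with each control period).
- ctrl.read_camera(name): name is "scene" or "side" or "wrist"; returns (picture, depth): 420x560x3 uint8, red, green, blue; 420x560 float32, mm along the optical axis (not along the pixel's ray), 0 where there is no reading.
- ctrl.camera_info(name): a dict with "K" (3x3 intrinsics, pixels), "rvec" (rotation vector, rad) and "tvec" (3), from world to camera coordinates, as OpenCV has them. Camera axes: x right, y down, z forward; pixel columns grow to the right and rows downward; lengths in mm; the calibration is good to about 2 mm. A picture is of the moment at which its call begins: read the wrist's pose just before it. camera_info takes no time and is no camera call; for the wrist camera it gives the pose at the moment of the call.
- ctrl.finish_job(): hands the job in; it is judged then, once.
Trained networks look in the newest picture that a camera, given by its name, has taken for a name from the list of things; names that differ only in an ending like _2 or _b are one class to them, and where a whole thing is asked for, a point or a joint stands for the part that bears it (a point fixed in the world has none). Each returns a list of dicts, best first, with "confidence" (0 to 1); they miss things now and then, are a little off and sometimes report something else, mostly with a low value. They report only what shows in the picture. A call takes as long as a camera call. They do not tell look-alikes from the thing itself.
- ctrl.boxes_of(query, camera): "at" ([x, y, z] in mm, in the coordinates of the camera as it stood for that picture, good to about 4 mm: the middle of the surface that is visible of it).
- ctrl.mark_of(query, camera): "at" ([x, y, z] in mm, in the coordinates of the camera as it stood for that picture, good to about 4 mm: a listed point, or the origin of a listed thing).
The state is a dict: "time": time; "q": joint angles; "joint_velocities": joint speeds; "tau": joint torques, N m; "tcp_pos": TCP position; "tool_rot": TCP orientation; "ft_force": force on the tool from outside, world axes, zero at the start; "moment": the same for the moment, N m; "gripper_width": finger opening in mm; "grasp_force": force on a finger pad.
Only numpy, scipy, OpenCV 4.12 (cv2) and the standard library are available. Lean on these libraries where they do the work, as an engineer would, in place of code of your own. Each camera call takes 0.05 s, during which the arm holds its last target. There are 200 camera calls.

## Working session

There is one attempt and no reset: what is moved stays moved. The work goes in short steps, Python scripts to look and compute and a tool call to move; the robot and the scene stay as the last step left them, time stands still between calls to the robot, and variables do not carry over. Pictures are saved under pics/ and viewed, at most 10 in all, crops included, and the job is handed in when it is done.

Besides the shell and the picture viewer there is one more tool, called in YAML: its name, and indented under it one key for each argument. arm_command: Moves the arm, as the interface text tells. Its arguments: {"type":"object","properties":{"motion":{"type":"array"},"grip_force":{"type":"number"}},"required":["motion"]}

```bash
mkdir -p pics; cat > h.py <<'E'
import numpy as np, cv2
from cell import ctrl
def T(cam):
    c=ctrl.camera_info(cam); R=cv2.Rodrigues(np.array(c["rvec"],float))[0]
    return np.array(c["K"],float),R,np.array(c["tvec"],float).ravel()
def w(p,cam):
    K,R,t=T(cam); return R.T@(np.array(p,float)-t)
def cloud(depth,cam):
    K,R,t=T(cam); v,u=np.mgrid[:depth.shape[0],:depth.shape[1]]
    P=np.stack([(u-K[0,2])/K[0,0]*depth,(v-K[1,2])/K[1,1]*depth,depth],-1)
    return (P-t)@R
def snap(cam,name):
    im,d=ctrl.read_camera(cam); cv2.imwrite(f"pics/{name}.png",im[:,:,::-1]); return im,d
E
python3 - <<'E'
from h import *
for c in ["scene","side"]:
    im,d=snap(c,c+"0"); np.savez(f"{c}0.npz",im=im,P=cloud(d,c),d=d)
    for q in ["infeed","infeed_mouth","rack","latch_tab","vial","jar","square_rack","flask","bottle","beaker"]:
        for r in ctrl.mark_of(q,c)[:3]: print(c,q,w(r["at"],c).round(),round(r["confidence"],2))
a=cv2.imread("pics/scene0.png");b=cv2.imread("pics/side0.png")
print(ctrl.observe()["time"])
E
```

```text
scene infeed [ 710. -104.    2.] 0.95
scene rack [370.  76.  -3.] 0.94
scene rack [ 468. -101.   -1.] 0.69
scene rack [ 320. -122.    1.] 0.66
scene latch_tab [626.  23.  55.] 0.92
scene vial [700.  -2.   2.] 0.8
scene jar [ 630. -195.    4.] 0.72
scene square_rack [537. 191.   0.] 0.95
scene flask [ 550. -272.    1.] 0.73
scene bottle [ 631. -191.    1.] 0.73
scene beaker [ 459. -317.    3.] 0.93
side infeed [ 707. -100.    1.] 0.79
side infeed [ 633. -195.    1.] 0.19
side rack [ 326. -117.   -1.] 0.96
side rack [371.  75.  -5.] 0.87
side rack [ 476. -102.    1.] 0.57
side latch_tab [633.  23.  57.] 0.66
side vial [698.  -1.   0.] 0.78
side jar [ 633. -195.   -2.] 0.88
side jar [672. 155.  -0.] 0.19
side square_rack [538. 192.  -1.] 0.62
side flask [ 549. -271.   -2.] 0.66
side bottle [674. 153.   1.] 0.96
side beaker [ 459. -317.    0.] 0.86
1.1
```

View pics/scene0.png

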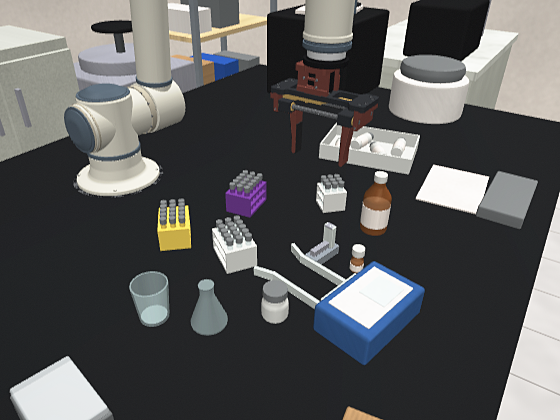

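View pics/side0.png

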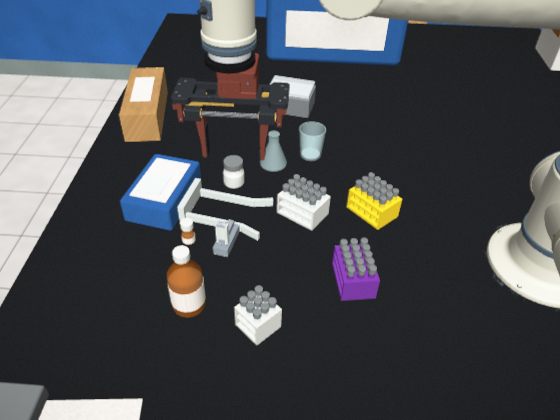

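The scene picture shows the white oblong rack at about (235,245), before the lane mouth near (275,260). The purple look-alike is at (246,192), the yellow at (174,228), the latch tab at (330,235), and the housing at (370,310). The side view agrees: rack at (303,202), latch at (227,235). Next I'll fit the exact poses from the depth data.

```bash
python3 - <<'E'
from h import *
def rect(p): 
    r=cv2.minAreaRect(p[:,:2].astype(np.float32)); return [np.round(x,1) for x in (r[0],r[1],r[2])]
for c in ["scene","side"]:
    D=np.load(c+"0.npz"); P=D["P"]; im=D["im"].astype(int); ok=D["d"]>0
    def sel(x0,x1,y0,y1,z0,z1,m=True):
        return P[ok&(P[...,0]>x0)&(P[...,0]<x1)&(P[...,1]>y0)&(P[...,1]<y1)&(P[...,2]>z0)&(P[...,2]<z1)&m]
    h=sel(690,880,-230,20,55,66); print(c,"housing top",len(h),rect(h),h[:,2].mean())
    sat=im.max(-1)-im.min(-1)
    r=sel(400,540,-170,-40,67,78,sat<40); print("caps",len(r),rect(r))
    r=sel(400,540,-170,-40,8,78,sat<40); print("rackall",len(r),rect(r))
    t=sel(590,670,-10,60,42,76); print("tab",len(t),rect(t),t.mean(0))
    for z0,z1 in [(12,22)]:
        q=sel(530,720,-170,-20,z0,z1,sat<40)
        x=np.arange(530,720,15)
        for a in x:
            s=q[abs(q[:,0]-a)<4]; print(a,np.unique((s[:,1]/4).round()*4))
E
```

```text
scene housing top 4664 [array([752.3, -99.7]), array([194.3, 160.8]), np.float64(78.4)] 61.425288000809985
caps 512 [array([ 472. , -102.4]), array([51.9, 82.8]), np.float64(56.3)]
rackall 1693 [array([ 480.9, -108.5]), array([ 64.5, 116.6]), np.float64(57.0)]
tab 183 [array([625.6,  16.2]), array([15.6, 26.8]), np.float64(76.4)] [627.60631375  13.31859556  59.66277235]
530 []
545 [-128. -124. -120.]
560 [-124. -120. -116.  -24.  -20.]
575 [-124. -120. -116.  -32.  -28.  -24.]
590 [-124. -120. -116.  -44.  -40.  -36.  -32.]
605 [-128. -124. -120. -116.  -44.  -40.  -36.  -32.  -28.  -24.]
620 [-132. -128. -124. -120.  -48.  -44.  -40.  -36.  -32.  -28.  -24.  -20.]
635 [-132. -128. -124.  -52.  -48.  -44.  -36.  -32.  -28.  -24.  -20.]
650 [-136. -132. -128. -124.  -56.  -52.  -48.]
665 [-140. -136. -132.  -60.  -56.  -52.  -48.]
680 [-144. -140. -136. -132.  -60.  -56.  -52.]
695 [-64. -60. -56.]
710 []
side housing top 2683 [array([753.9, -98.3]), array([201.9, 159.3]), np.float64(80.3)] 61.56798651100996
caps 565 [array([ 473.1, -102.3]), array([55.4, 80.6]), np.float64(55.5)]
rackall 1774 [array([ 481.4, -108.1]), array([ 68.3, 112.2]), np.float64(57.3)]
tab 197 [array([626.6,  16.2]), array([15.9, 24.7]), np.float64(77.5)] [626.26792569  19.65298028  60.96874535]
530 []
545 [-128. -124. -120. -116.]
560 [-124. -120. -116.  -24.  -20.]
575 [-120. -116. -112.  -32.  -28.  -24.  -20.]
590 [-124. -120. -116. -112.  -40.  -36.  -32.  -28.]
605 [-124. -120. -116.  -44.  -40.  -36.  -32.  -28.  -24.  -20.]
620 [-128. -124. -120.]
635 [-168. -136. -132. -128. -124.  -52.  -48.  -44.]
650 [-136. -132. -128.  -52.  -48.  -44.]
665 [-136. -132.  -56.  -52.  -48.]
680 [-144. -140. -136. -132.  -60.  -56.  -52.  -48.]
695 [-148. -144. -140. -136. -132.  -64.  -60.  -56.  -52.]
710 [-124. -116. -112. -108. -104. -100.  -96.  -92.  -88.  -84.  -80.  -72.
  -68.  -64.  -60.  -56.]
```

```bash
python3 - <<'E'
from h import *
from scipy.optimize import least_squares
print(ctrl.observe()["tool_rot"])
Q=[];S=[]
for c in ["scene","side"]:
    D=np.load(c+"0.npz"); P=D["P"]; im=D["im"].astype(int); ok=D["d"]>0
    sat=im.max(-1)-im.min(-1)
    q=P[ok&(sat<40)&(abs(P[...,2]-18)<3)]; Q.append(q)
    S.append(P[ok&(abs(P[...,2]-40)<2)])
Q=np.vstack(Q);S=np.vstack(S)
def L(p,o,a): 
    d=p[:,:2]-o; return d@np.array([[np.cos(a),-np.sin(a)],[np.sin(a),np.cos(a)]])
o=np.array([709,-103.]);a=np.radians(-12.5)
for i in range(6):
    l=L(Q,o,a); k=(l[:,0]>-118)&(l[:,0]<-5)&(abs(abs(l[:,1])-40)<8)&~((l[:,1]>0)&(abs(l[:,0]+103)<30)); l=l[k]
    A=np.c_[l[:,0],np.ones(len(l))]; s=np.linalg.lstsq(A,l[:,1]-40*np.sign(l[:,1]),rcond=None)[0]
    o=o+s[1]*np.array([-np.sin(a),np.cos(a)]); a+=np.arctan(s[0])
l=L(S,o,a); k=(abs(l[:,0])<25)&(abs(l[:,1])<40); print(len(l[k]),np.percentile(l[k][:,0],[5,50,95]) if k.any() else 0)
print(o,np.degrees(a),k.sum())
np.savez("lane.npz",o=o,a=a)
for n,p in dict(rack=(472.5,-102.4),tab=(626,16.2),sq=(537,191)).items(): print(n,L(np.array([p]),o,a))
E
```

```text
[-1.79998873e+02  2.91607677e-05  8.99992026e+01]
223 [-1.41247395  3.68534683 13.07868843]
[ 709.0811447  -102.63552438] -11.499187163009266 223
rack [[-231.87933019  -46.93260839]]
tab [[-105.10384215   99.88764101]]
sq [[-227.16447746  253.43646486]]
```

arm_command:
  motion:
    - [[-3, -4, 0, 7, 0.55], [-6, -8, 0, 14, 0.55], [-9, -12, 0, 21, 0.55], [-12, -16, -2, 28, 0.55], [-14, -18, -4, 35, 0.55], [-14.5, -18.5, -6, 42, 0.55], [-14.5, -18.5, -8, 49, 0.55], [-14.5, -18.5, -9, 56, 0.55]]

```text
time: 1.77
tcp_pos: [452.1, -186.3, 117.1]
tool_rot: [-179.9, -0.2, 145.6]
ft_force: [0.1, 0.7, -1.1]
gripper_width: 48.6
grasp_force: 0.0
```

arm_command:
  motion:
    - [[0, 0, 0, -7, 0.55], [0, 0, 0, -14, 0.55], [0, 0, 0, -21, 0.55], [0, 0, 0, -28, 0.55], [0, 0, 0, -35, 0.55], [0, 0, -2, -42, 0.55], [0, 0, -4, -49, 0.55], [0, 0, -5, -56, 0.55]]

```text
time: 2.43
tcp_pos: [454.2, -184.6, 68.8]
tool_rot: [-179.9, -0.1, 89.1]
ft_force: [-0.4, 0.7, -0.2]
gripper_width: 48.4
grasp_force: 0.0
```

arm_command:
  motion:
    - [[0, 0, -1, -7, 0.55], [0, 0, -2.5, -12, 0.55], [0, 0, -4, -12, 0.55], [0, 0, -4, -12, 0.55], [0.2, 1, -4, -12, 0.55], [0.4, 2, -4, -12, 0.55], [0.4, 2, -4, -12, 0.55], [0.4, 2, -4, -12, 0.55]]

```text
time: 3.1
tcp_pos: [459.9, -164.4, 32.2]
tool_rot: [179.9, 0.0, 77.5]
ft_force: [0.2, -0.0, 0.3]
gripper_width: 48.3
grasp_force: 0.0
```

```bash
cat >> h.py <<'E'
o=np.array([709.,-102.6]);a=np.radians(-11.8)
def L(p):
    d=np.atleast_2d(p)[:,:2]-o; return d@np.array([[np.cos(a),-np.sin(a)],[np.sin(a),np.cos(a)]])
def W(l): return np.atleast_2d(l)@np.array([[np.cos(a),np.sin(a)],[-np.sin(a),np.cos(a)]])+o
def rack(cams=("scene","side")):
    for c in cams:
        im,d=ctrl.read_camera(c); P=cloud(d,c); sat=np.ptp(im.astype(int),-1); l=L(P.reshape(-1,3)).reshape(*d.shape,2)
        m=(d>0)&(sat<40)&(P[...,2]>67)&(P[...,2]<78)&(abs(l[...,1])<110)&(l[...,0]>-300)&(l[...,0]<-5)
        p=l[m]; p=p[abs(p[:,1]-np.median(p[:,1]))<65]; r=cv2.minAreaRect(p.astype(np.float32)); print(c,"rack lane",len(p),np.round(r[0],1),np.round(r[1],1),round(r[2],1))
    s=ctrl.observe(); print(s["time"],"tcp lane",L(s["tcp_pos"]).round(1),s["tcp_pos"],s["tool_rot"][2]-np.degrees(a),s["ft_force"])
E
python3 -c "
from h import *
rack(); snap('scene','s1')"
```

```text
scene rack lane 169 [-222.8  -71.9] [87.  59.6] 79.8
side rack lane 587 [-233.1  -61.4] [93.3 85.3] 81.2
3.2 tcp lane [[-231.4 -112.1]] [ 459.52808322 -164.95624946   31.80285965] 89.25904349983531 [-0.32340787  0.57410114 -0.2248564 ]
```

View pics/s1.png

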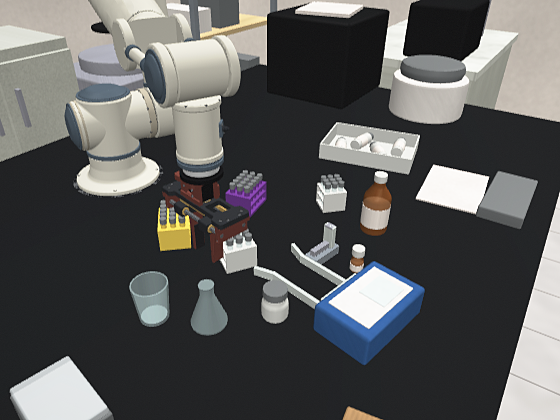

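The picture shows the gripper beside the rack: fingers near (205,245), rack at (238,250), with the yellow one at (175,230) clear. I'll push sideways across the lane to straighten the rack.

arm_command:
  motion:
    - [[0.1, 0.5, 0, 0, 0.55], [0.2, 1, 0, 0, 0.55], [0.3, 1.5, 0, 0, 0.55], [0.4, 2, 0, 0, 0.55], [0.5, 2.5, 0, 0, 0.55], [0.6, 3, 0, 0, 0.55], [0.7, 3.5, 0, 0, 0.55], [0.8, 4, 0, 0, 0.55]]

```text
time: 3.92
tcp_pos: [467.3, -124.6, 31.1]
tool_rot: [180.0, 0.0, 77.4]
ft_force: [0.9, -2.9, 0.8]
gripper_width: 48.1
grasp_force: 0.9
```

arm_command:
  motion:
    - [[0.1, 0.4, 0, 0, 0.55], [0.15, 0.8, 0, 0, 0.55], [0.2, 1.1, 0, 0, 0.55], [0.3, 1.4, 0, 0, 0.55], [0.35, 1.7, 0, 0, 0.55], [0.4, 2.0, 0, 0, 0.55], [0.4, 2.0, 0, 0, 0.55], [0.4, 2.0, 0, 0, 0.55]]

```text
time: 4.58
tcp_pos: [470.9, -104.4, 30.7]
tool_rot: [-180.0, -0.1, 77.4]
ft_force: [0.1, 0.3, -0.6]
gripper_width: 48.4
grasp_force: 0.0
```

```bash
python3 -c "
from h import *
rack(); snap('side','s2')"
```

```text
scene rack lane 114 [-236.9  -25.3] [70.5 77.5] 4.8
side rack lane 593 [-245.4  -18.3] [78.9 79.6] 87.7
4.6833 tcp lane [[-232.7  -50.6]] [ 470.84555453 -104.5832394    30.59865665] 89.22198102591491 [ 0.45795869 -0.20865212  0.40053624]
```

View pics/s2.png

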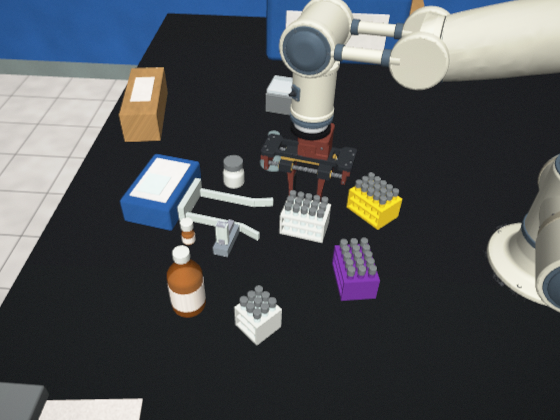

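The side view shows the rack at (305,217), now roughly in line with the lane, with the fingers along its side. It needs 8 mm more; then I back off, rise, and go behind it.

arm_command:
  motion:
    - [[0.1, 0.4, 0, 0, 0.55], [0.15, 0.8, 0, 0, 0.55], [0.15, 0.8, 0, 0, 0.55], [0.15, 0.8, 0, 0, 0.55], [-0.2, -0.8, 0, 0, 0.55], [-0.5, -2.2, 0.5, 0, 0.55], [-0.5, -2.2, 4, 0, 0.55], [-0.5, -2.2, 8, 0, 0.55]]

```text
time: 5.4
tcp_pos: [463.8, -126.7, 108.5]
tool_rot: [-179.6, -0.1, 77.4]
ft_force: [0.8, 0.6, 0.2]
gripper_width: 48.6
grasp_force: 0.0
```

arm_command:
  motion:
    - [[0, 0, 2, 7, 0.25], [-1, 1, 2, 14, 0.25], [-2, 3, 2, 21, 0.25], [-3, 5, 2, 28, 0.25], [-4.5, 7, 2, 35, 0.25], [-5.5, 8, 2, 42, 0.25], [-6, 8.7, 2, 49, 0.25], [-6, 8.7, 2, 56, 0.25]]

```text
time: 6.07
tcp_pos: [405.4, -38.6, 131.3]
tool_rot: [179.9, 0.0, 133.9]
ft_force: [0.4, 0.0, -0.3]
gripper_width: 21.8
grasp_force: 0.0
```

arm_command:
  motion:
    - [[0, 0, 0, 7, 0.25], [0, 0, 0, 14, 0.25], [0, 0, 0, 21, 0.25], [0, 0, 0, 28, 0.25], [0, 0, 0, 34.5, 0.25], [0, 0, 0, 34.5, 0.25], [0, 0, 0, 34.5, 0.25], [0, 0, 0, 34.5, 0.25]]

```text
time: 6.73
tcp_pos: [406.0, -39.9, 131.0]
tool_rot: [180.0, 0.0, 167.7]
ft_force: [-0.4, 0.1, 0.2]
gripper_width: 22.0
grasp_force: 0.0
```

```bash
python3 -c "
from h import *
rack()"
```

```text
scene rack lane 506 [-245.4    1.2] [53.9 81.3] 88.8
side rack lane 597 [-244.9    1.4] [55.7 79.3] 88.8
6.8333 tcp lane [[-309.4   -0.7]] [406.00463006 -39.97411966 130.92539878] 179.59038518745797 [-0.08578658  0.1539707   0.36760524]
```

arm_command:
  motion:
    - [[-0.8, 0.2, 0, 0, 0.25], [-0.8, 0.2, -3, 0, 0.25], [-0.8, 0.2, -6, 0, 0.25], [-0.8, 0.2, -9, 0, 0.25], [-0.8, 0.2, -9.7, 0, 0.25], [-0.3, 0.1, -9.7, 0, 0.25], [0.3, 0, -9.7, 0, 0.25], [0.8, -0.1, -9.7, 0, 0.25]]

```text
time: 7.5
tcp_pos: [415.8, -41.3, 36.3]
tool_rot: [180.0, 0.2, 167.9]
ft_force: [-0.1, -1.2, 0.0]
gripper_width: 21.6
grasp_force: 0.6
```

arm_command:
  motion:
    - [[0.5, -0.1, 0, 0, 0.25], [1, -0.2, 0, 0, 0.25], [1.5, -0.3, 0, 0, 0.25], [2, -0.4, 0, 0, 0.25], [2.5, -0.5, 0, 0, 0.25], [3, -0.6, 0, 0, 0.25], [3.5, -0.7, 0, 0, 0.25], [4, -0.8, 0, 0, 0.25]]

```text
time: 8.17
tcp_pos: [454.4, -49.1, 33.9]
tool_rot: [180.0, -0.0, 167.9]
ft_force: [-3.1, 0.6, 2.6]
gripper_width: 22.2
grasp_force: 1.9
```

arm_command:
  motion:
    - [[0.5, -0.1, 0, 0, 0.25], [1, -0.2, 0, 0, 0.25], [1.5, -0.3, 0, 0, 0.25], [2, -0.4, 0, 0, 0.25], [2.5, -0.5, 0, 0, 0.25], [3, -0.6, 0, 0, 0.25], [3.4, -0.7, 0, 0, 0.25], [3.4, -0.7, 0, 0, 0.25]]

```text
time: 8.83
tcp_pos: [489.1, -56.3, 33.8]
tool_rot: [180.0, 0.1, 167.9]
ft_force: [0.8, 0.3, -0.2]
gripper_width: 22.1
grasp_force: 0.0
```

```bash
python3 -c "
from h import *
rack(); snap('side','s3')"
```

```text
scene rack lane 626 [-184.4    1. ] [111.4  52.3] 1.3
side rack lane 337 [-168.1    2.3] [79.8 55.3] 2.6
8.9333 tcp lane [[-225.3    0.4]] [488.50171823 -56.12375243  33.71472807] 179.70936057589435 [-0.13955018 -0.26212957  0.18560895]
```

View pics/s3.png

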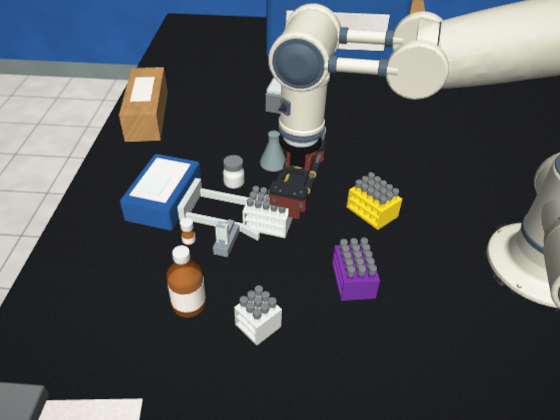

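The side view shows the rack at (265,215) entering between the flares with the fingers behind it, and nothing else disturbed. I'll push on.

arm_command:
  motion:
    - [[0.4, -0.1, 0, 0, 0.25], [0.8, -0.2, 0, 0, 0.25], [1.2, -0.25, 0, 0, 0.25], [1.6, -0.3, 0, 0, 0.25], [2.0, -0.4, 0, 0, 0.25], [2.4, -0.5, 0, 0, 0.25], [2.8, -0.6, 0, 0, 0.25], [3.2, -0.65, 0, 0, 0.25]]

```text
time: 9.65
tcp_pos: [520.4, -62.7, 33.7]
tool_rot: [-180.0, -0.0, 167.9]
ft_force: [-1.5, 0.6, -1.5]
gripper_width: 21.5
grasp_force: 0.7
```

arm_command:
  motion:
    - [[0.4, -0.1, 0, 0, 0.25], [0.8, -0.2, 0, 0, 0.25], [1.2, -0.25, 0, 0, 0.25], [1.6, -0.3, 0, 0, 0.25], [2.0, -0.4, 0, 0, 0.25], [2.4, -0.5, 0, 0, 0.25], [2.8, -0.6, 0, 0, 0.25], [3.2, -0.65, 0, 0, 0.25]]

```text
time: 10.32
tcp_pos: [552.4, -69.2, 34.0]
tool_rot: [-180.0, 0.0, 167.9]
ft_force: [-0.8, -0.0, -0.9]
gripper_width: 21.9
grasp_force: 0.7
```

arm_command:
  motion:
    - [[0.4, -0.1, 0, 0, 0.25], [0.8, -0.2, 0, 0, 0.25], [1.2, -0.25, 0, 0, 0.25], [1.6, -0.3, 0, 0, 0.25], [2.0, -0.4, 0, 0, 0.25], [2.4, -0.5, 0, 0, 0.25], [2.8, -0.6, 0, 0, 0.25], [3.2, -0.65, 0, 0, 0.25]]

```text
time: 10.98
tcp_pos: [584.4, -75.7, 33.9]
tool_rot: [-180.0, -0.0, 167.9]
ft_force: [-1.2, 0.7, -0.9]
gripper_width: 21.5
grasp_force: 0.7
```

```bash
python3 -c "
from h import *
rack(); snap('side','s4')"
```

```text
scene rack lane 752 [-86.9   2.9] [ 53.8 109.5] 89.5
side rack lane 272 [-85.4   4.1] [ 51.3 108.1] 88.9
11.0833 tcp lane [[-127.    1.]] [584.85320769 -75.66476092  34.08839701] 179.70751112641582 [0.6000293  0.29200897 0.706274  ]
```

View pics/s4.png

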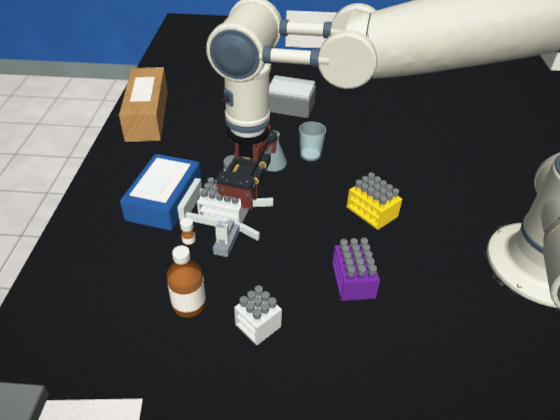

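The side view shows the rack inside the lane at (222,203), roughly 25 mm short of the stop. I'll slow down for the last part.

arm_command:
  motion:
    - [[0.25, -0.05, 0, 0, 0.25], [0.5, -0.1, 0, 0, 0.25], [0.75, -0.15, 0, 0, 0.25], [1.0, -0.2, 0, 0, 0.25], [1.25, -0.25, 0, 0, 0.25], [1.5, -0.3, 0, 0, 0.25], [1.7, -0.35, 0, 0, 0.25], [1.9, -0.4, 0, 0, 0.25]]

```text
time: 11.8
tcp_pos: [603.2, -79.5, 34.1]
tool_rot: [180.0, -0.0, 167.9]
ft_force: [-3.9, 1.2, 3.0]
gripper_width: 22.1
grasp_force: 1.8
```

arm_command:
  motion:
    - [[0.1, 0, 0, 0, 0.25], [0.2, -0.05, 0, 0, 0.25], [0.3, -0.05, 0, 0, 0.25], [0.4, -0.1, 0, 0, 0.25], [0.5, -0.1, 0, 0, 0.25], [0.5, -0.1, 0, 0, 0.25], [0.5, -0.1, 0, 0, 0.25], [0.5, -0.1, 0, 0, 0.25]]

```text
time: 12.47
tcp_pos: [608.2, -80.6, 33.9]
tool_rot: [-180.0, 0.0, 167.9]
ft_force: [-1.6, -0.2, 1.5]
gripper_width: 21.9
grasp_force: 0.7
```

arm_command:
  motion:
    - [[0.05, 0, 0, 0, 0.25], [0.1, 0, 0, 0, 0.25], [0.15, -0.05, 0, 0, 0.25], [0.2, -0.05, 0, 0, 0.25], [0.25, -0.05, 0, 0, 0.25], [0.3, -0.05, 0, 0, 0.25], [0.3, -0.05, 0, 0, 0.25], [0.3, -0.05, 0, 0, 0.25]]

```text
time: 13.13
tcp_pos: [609.5, -80.9, 33.8]
tool_rot: [-180.0, -0.2, 167.9]
ft_force: [-8.4, 0.5, 5.1]
gripper_width: 21.8
grasp_force: 4.4
```

arm_command:
  motion:
    - [[0.05, 0, 0, 0, 0.25], [0.1, 0, 0, 0, 0.25], [0.15, -0.05, 0, 0, 0.25], [0.15, -0.05, 0, 0, 0.25], [0.15, -0.05, 0, 0, 0.25], [0.15, -0.05, 0, 0, 0.25], [0.15, -0.05, 0, 0, 0.25], [0.15, -0.05, 0, 0, 0.25]]

```text
time: 13.8
tcp_pos: [609.7, -81.1, 33.9]
tool_rot: [-180.0, -0.4, 167.9]
ft_force: [-14.6, 2.3, 8.1]
gripper_width: 21.9
grasp_force: 7.3
```

```bash
python3 -c "
from h import *
rack()"
```

```text
scene rack lane 793 [-60.    3.2] [ 54.4 106.6] 89.0
side rack lane 248 [-59.9   4.7] [ 54.4 108. ] 88.6
13.9 tcp lane [[-101.6    0.7]] [609.65052561 -81.12025296  33.84912455] 179.71679773702758 [-14.88387758   2.32276978   7.92279859]
```

The force builds with no further motion, so the rack is home. I'll back off, rise, and go to the latch tab with the gripper turned along the lane and shut.

arm_command:
  motion:
    - [[-0.5, 0.1, 0, 0, 0.25], [-1.5, 0.3, 0, 0, 0.25], [-2, 0.4, 0, 0, 0.25], [-2, 0.4, 3, 0, 0], [-2, 0.4, 6, 0, 0], [-2, 0.4, 9, -7, 0], [-2, 0.4, 10, -14, 0], [-2, 0.4, 10, -21, 0]]

```text
time: 14.57
tcp_pos: [594.9, -77.9, 139.0]
tool_rot: [179.8, 0.5, 146.6]
ft_force: [0.6, -1.1, -0.2]
gripper_width: 0.8
grasp_force: 0.0
```

arm_command:
  motion:
    - [[0.5, 2, 0, -7, 0], [1, 4, 0, -14, 0], [2, 6, 0, -21, 0], [3, 8, 0, -28, 0], [4, 10, 0, -35, 0], [4.4, 12, 0, -42, 0], [4.4, 12.6, 0, -49, 0], [4.4, 12.6, 0, -56, 0]]

```text
time: 15.23
tcp_pos: [637.1, 50.7, 133.6]
tool_rot: [179.9, -0.0, 90.7]
ft_force: [-0.1, -0.9, -0.5]
gripper_width: 0.4
grasp_force: 0.0
```

arm_command:
  motion:
    - [[0, 0, 0, -7, 0], [0, 0, 0, -12.5, 0], [0, 0, 0, -12.5, 0], [0, 0, 0, -12.5, 0], [0, 0, 0, -12.5, 0], [0, 0, 0, -12.5, 0], [0, 0, 0, -12.5, 0], [0, 0, 0, -12.5, 0]]

```text
time: 15.9
tcp_pos: [636.6, 48.4, 134.0]
tool_rot: [180.0, -0.0, 78.5]
ft_force: [0.1, -0.5, 1.0]
gripper_width: 0.1
grasp_force: 0.0
```

```bash
python3 -c "
from h import *
rack(); 
for c in ['side','scene']:
    im,d=snap(c,'t'+c); 
    for r in ctrl.mark_of('latch_tab',c)[:1]: print(w(r['at'],c),L(w(r['at'],c)),r['confidence'])
    P=cloud(d,c);l=L(P.reshape(-1,3)).reshape(*d.shape,2)
    m=(d>0)&(abs(l[...,0]+103)<20)&(abs(l[...,1]-97)<25)&(P[...,2]>64)&(P[...,2]<75); p=l[m]
    if len(p): print(len(p),p.min(0),p.max(0))
"
```

```text
scene rack lane 707 [-47.5   2.3] [81.8 55.1] 2.5
side rack lane 282 [-46.3   3.1] [81.2 52.8] 3.0
16.0 tcp lane [[-101.8  133. ]] [636.52319079  48.45741473 133.96087484] 90.23443913994896 [ 1.24882551 -0.51110579  0.66230552]
[630.93163512  24.32143164  54.41795305] [[-102.37350814  108.27457798]] 0.9
94 [-116.83264493   91.21901811] [-92.91643449 107.51158353]
[628.56721787  21.03451093  56.75265156] [[-104.01579677  104.57360449]] 0.6
74 [-117.46269527   92.16867909] [-93.37963596 108.13187545]
```

View pics/tside.png

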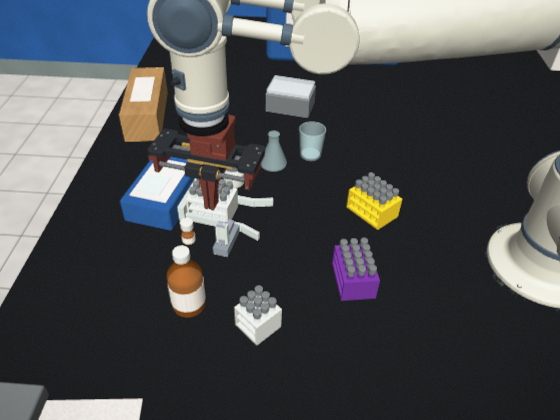

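The side view shows the rack home at (213,203), the latch tab at (222,232), and the closed fingers at (210,190) raised above. The measurements agree with home (x −47 mm), so I'll descend outside the tab and push.

arm_command:
  motion:
    - [[-0.2, 0, -3, 0, 0], [-0.2, 0, -6, 0, 0], [-0.2, 0, -7.8, 0, 0], [-0.2, 0, -7.8, 0, 0], [-0.3, -0.5, -7.8, 0, 0], [-0.4, -1, -7.8, 0, 0], [-0.5, -1.4, -7.8, 0, 0], [-0.5, -1.4, -7.8, 0, 0]]

```text
time: 16.87
tcp_pos: [632.5, 33.3, 58.3]
tool_rot: [179.8, -0.0, 78.4]
ft_force: [0.5, -0.1, 1.2]
gripper_width: 0.1
grasp_force: 0.0
```

arm_command:
  motion:
    - [[-0.1, -0.4, 0, 0, 0], [-0.2, -0.8, 0, 0, 0], [-0.25, -1.2, 0, 0, 0], [-0.3, -1.6, 0, 0, 0], [-0.4, -2, 0, 0, 0], [-0.5, -2.4, 0, 0, 0], [-0.6, -2.8, 0, 0, 0], [-0.6, -2.8, 0, 0, 0]]

```text
time: 17.53
tcp_pos: [625.2, 5.4, 55.7]
tool_rot: [-180.0, 0.0, 78.4]
ft_force: [-0.2, -0.5, -0.1]
gripper_width: 0.5
grasp_force: 0.0
```

arm_command:
  motion:
    - [[-0.1, -0.4, 0, 0, 0], [-0.2, -0.8, 0, 0, 0], [-0.25, -1.2, 0, 0, 0], [-0.3, -1.5, 0, 0, 0], [-0.35, -1.7, 0, 0, 0], [-0.4, -1.9, 0, 0, 0], [-0.4, -2.1, 0, 0, 0], [-0.4, -2.1, 0, 0, 0]]

```text
time: 18.2
tcp_pos: [621.2, -14.9, 55.7]
tool_rot: [-180.0, 0.0, 78.4]
ft_force: [-0.5, 0.6, 0.0]
gripper_width: 1.0
grasp_force: 0.1
```

arm_command:
  motion:
    - [[0, -0.1, 0, 0, 0], [-0.05, -0.2, 0, 0, 0], [-0.05, -0.3, 0, 0, 0], [-0.1, -0.4, 0, 0, 0], [-0.1, -0.4, 0, 0, 0], [-0.1, -0.4, 0, 0, 0], [-0.1, -0.4, 0, 0, 0], [-0.1, -0.4, 0, 0, 0]]

```text
time: 18.87
tcp_pos: [620.9, -17.2, 55.9]
tool_rot: [180.0, -0.1, 78.5]
ft_force: [1.6, 4.4, -1.0]
gripper_width: 0.8
grasp_force: 2.7
```

arm_command:
  motion:
    - [[0, -0.1, 0, 0, 0], [-0.05, -0.2, 0, 0, 0], [-0.05, -0.2, 0, 0, 0], [-0.05, -0.2, 0, 0, 0], [-0.05, -0.2, 0, 0, 0], [-0.05, -0.2, 0, 0, 0], [-0.05, -0.2, 0, 0, 0], [-0.05, -0.2, 0, 0, 0]]

```text
time: 19.53
tcp_pos: [620.8, -17.4, 55.9]
tool_rot: [180.0, -0.3, 78.5]
ft_force: [2.9, 10.5, -1.8]
gripper_width: 0.6
grasp_force: 5.3
```

arm_command:
  motion:
    - [[0.1, 0.5, 0, 0, 0], [0.4, 2, 0, 0, 0], [0.8, 4, 0, 0, 0], [0.8, 4, 3, 0, 0], [0.8, 4, 7, 0, 0], [0.8, 5, 11, 0, 0], [0.8, 8, 14, 0, 0], [0.8, 8, 14, 0, 0]]

```text
time: 20.2
tcp_pos: [630.3, 63.6, 205.4]
tool_rot: [179.3, -0.3, 78.6]
ft_force: [0.7, 0.0, 1.3]
gripper_width: 0.1
grasp_force: 0.0
```

```bash
python3 -c "
from h import *
rack(); 
for c in ['side','scene']:
    im,d=snap(c,'u'+c)
    for r in ctrl.mark_of('latch_tab',c)[:1]: print(L(w(r['at'],c)),r['confidence'])
"
```

```text
scene rack lane 776 [-61.8  15.4] [ 79.5 111.5] 89.3
side rack lane 556 [-64.2   9.3] [ 69.  125.3] 72.6
20.3 tcp lane [[-111.8  143.5]] [628.87953428  60.7395747  198.20208983] 90.30530363435811 [-0.3084562  -0.16533431 -0.7154621 ]
[[-102.45029362   55.77281523]] 0.71
[[-105.71142191   51.21996084]] 0.66
```

View pics/uside.png

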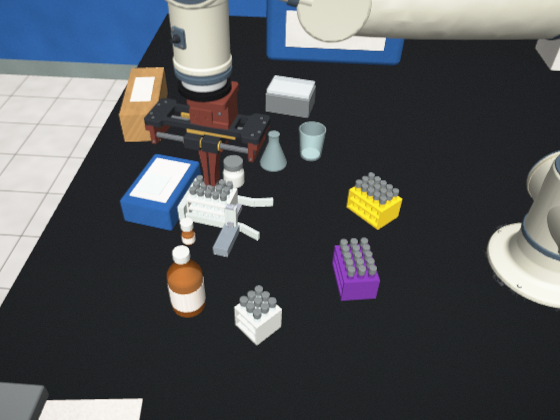

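The side view shows the latch across with its tab at (232,215), the rack still home at (213,203), and all bystanders in place. The tab reads y ≈ 54 mm, which is joint ≈ 0.055. The rack readings in that last check are off because the tab now falls inside the fit window. I'm handing in.

```bash
python3 -c "
from cell import ctrl
print(ctrl.finish_job())"
```

```text
the job is handed in; nothing more can be done
None
```

I pushed the rack home against the stop and the latch fully across behind it, with no bystander visibly moved, and handed the job in at about 20 s; no verdict came back.

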